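# Hang a coated board in the drying box and hold the lid at 60 degrees

## Robot

A 6-joint arm with a two-finger parallel gripper is mounted at the origin on a cart in front of the work surface, level with it; the furniture and walls round the work are solid. World frame = base frame: x ahead of the robot, y to its left, z up, the work surface at z = 0. Lengths are in m, angles in rad, forces in N, time in s.
With the tool pointing down it reaches from about 0.275 to 1 m from the base axis. Payload 8.4 kg.
Tool frame: the origin (TCP) lies between the finger pads, 19 mm behind the fingertips; this is the grasp point; z points along the fingers, y is the line along which they close (so a half turn about z gives the same grasp; the last joint's range is limited). The gripper opens to 85 mm and grips with 20 to 120 N. Pads are 22 mm wide; open, the fingers measure 114 mm over their backs; the gripper's body (76 mm by 85 mm) begins 54 mm behind the grasp point. The pads swing forward as they close: fully open they stand 13 mm farther back than shut.
Start: joints at [-1.197, 0.353, 1.633, -0, 1.155, -0.002], TCP at [0.229, -0.581, 0.25] pointing down, gripper open.
Joint ranges: [-2.63, 2.63], [-0.92, 2.1], [0.06, 2.66], [-1.3, 4.44], [0, 2.69], [-3.02, 3.02]. Speed limits (rad/s): [2.22, 2.22, 2.79, 3.14, 3.14, 3.14].

## Interface

Orientations are given as a unit quaternion [x, y, z, w].
In Python, from plant import arm gives the robot as it stands. The module is installed in compiled form; this text tells all that it offers.
- The arm moves only by the tool servo_tool, never from a script. Its argument "targets" is a list of rows, each a list of 6 numbers: the shift along the tool's x, y, z in m, then the turn, a rotation vector about the tool's x, y, z in degrees. In form: [[x, y, z, ax, ay, az], ...]. A call has 1 to 12 rows; each row shifts and turns the commanded pose from where the row before left it, along the tool's axes as they then stand; what a row does not reach is not made up. A row lasts 1/8 s, in which the tool goes at most 62.5 mm and 10.7 degrees, less where a joint would pass 70% of its speed; a pose out of reach is approached as far as the arm can. A call is refused whole if a number of a shift passes 0.0625 or a number of a turn 10.7, either way. A call with a gripper value outside its range is refused whole. "grip" is the closure, from 0 (fully open) to 1 (shut), set as the call begins (left out, the last holds). The fingers move at their own pace and stop on an object; "newtons" is the grip in N (left out, the last holds). Time passes only in rows, so rows that do not move let the fingers close. It gives the time, the measured TCP pose, the force, the opening and the grip force at its end, in the units of the state.
- arm.observe(): the state, without advancing time (a new reading comes with each control period).
- arm.read_camera(name): name is "scene" or "top" or "wrist"; returns a dict with "image" (400x640x3 uint8, blue, green, red), "K" (3x3 intrinsics, pixels), "distortion" ([k1, k2, p1, p2, k3] as OpenCV has them; the pictures are not rectified), "cam_to_world" (4x4, takes a point from camera to world coordinates); the wrist camera has in their place "hand_eye" (4x4, takes a point from camera to tool coordinates, whose origin is the TCP and whose axes are the flange's). Camera axes: x right, y up, looking along -z (the intrinsics and any distortion apply to the point x, -y, -z); pixel columns grow to the right and rows downward; lengths in m; the calibration is good to about 2 mm. A picture is of the moment at which its call begins: read the wrist's pose just before it. There is no depth.
- arm.job_done(): hands the job in; it is judged then, once.
The state is a dict: "t": time; "q": joint angles; "dq": joint speeds; "joint_efforts": joint torques, N m; "position": TCP position; "orientation": TCP orientation; "ft_force": force on the tool from outside, world axes, zero at the start; "wrist_torque": the same for the moment, N m; "width": finger opening in m; "finger_force": force on a finger pad.
Only numpy, scipy, OpenCV 4.12 (cv2) and the standard library are available. Lean on these libraries where they do the work, as an engineer would, in place of code of your own. Each camera call takes 0.05 s, during which the arm holds its last target. There are 200 camera calls.

## Task

The freshly coated board hangs by its carrier on the drip stand, and the lid of the drying box stands leaning back. Lift the carrier off the stand, hook it over the rail inside the box in the open part well to the left of the mark, slide it right along the rail until the middle of its grip tab is level with the black mark, so that its right end goes in under the fan deck, and let go of it. Then take the lid by its grip bar, swing it forward without letting it drop, and hold it open at 60 degrees from closed so that I can pin the stay: finish while still holding it there, do not let go, and leave the other things on the desk alone.

Things in the scene. Friction and masses are not known exactly. Their poses are not given: they have to be found in the camera images.
- drying_box: Fixed open-topped grey box, 160 (x) x 340 (y) x 150 (z) mm, walls 5 mm, inner floor 9 mm up. Origin: centre of its underside; x points to its back wall (away from the robot), y to its left, z up. Inside, a round steel rail, 8 mm thick, runs along y from end wall to end wall at x = 0, its axis at z = 95 mm. Its top is open left of the fan deck; the lid hinges on the back rim.
- deck_edge (a point): Middle of the left edge of the fan deck, top face (drying_box x = 0, y = -55, z = 150 mm). The fixed aluminium deck, 5 mm thick and flush with the rim, closes the box's top from here to the right end wall; under it a fan 80 mm square hangs down to z = 123 mm, from y = -159 to -79 mm.
- rail_mark (a point): The mark: point of the rail's axis at a black ring, level with the thin black line on the box's front rim (drying_box x = 0, y = -15, z = 95 mm); same axes as drying_box. The carrier stands at the mark when its origin is here.
- lid (a joint): Angle of the lid, rad: 0 closed (lying on the rim), growing as it opens up and back; 1.83 at its stop, where it leans at the start, past upright. Below about 1.5 rad it falls shut when nothing holds it. 60 degrees is 1.047 rad. A clear panel in an aluminium frame, 168 mm deep x 223 mm wide, 0.25 to 0.5 kg.
- lid_hinge_mid (a point): Middle of the lid's hinge axis (drying_box x = 84, y = 58.5, z = 153 mm). The axis runs along drying_box y.
- lid_grip (a point): Middle of the lid's grip bar, on its axis: a round black bar 10 mm thick, 88 mm long, parallel to the hinge (its y axis), 198 mm from it in the lid's plane, 25 mm clear of the lid's free edge. At lid angle a it lies 198*cos(a) mm in front of the hinge (drying_box -x) and 198*sin(a) mm above it. At the start it is the lid's top: pinch it from above; it may turn between the pads.
- drip_stand: Fixed steel drip tray, 100 (x) x 200 (y) mm with a 10 mm lip, and two posts 172 mm apart that carry a round rail, 8 mm thick, along its y, axis 105 mm above the desk. Origin: centre of its underside; x points away from the robot.
- carrier: Loose board carrier, about 0.1 kg, hung on the drip stand's rail. Origin: on the axis of the rail it hangs on, midway between its two wire hooks (y = -46 and +46 mm); z up, y along the rail to the left, x away from the robot. Each hook has its long leg on the near side (x = -8 mm) and its tip on the far side. The board hangs below, down to 75 mm under the origin, between x = -11 and +13 mm.
- carrier_window (a point): Middle of the window, 20 mm below the carrier's origin, open toward +x, through which a rail gets into the hooks: above it the hook tips end 9 mm below the origin, below it the clamp bar begins 32 mm below. To unhook: raise 20 mm, draw 30 mm toward -x, lift. To hook on: rail level with the window, origin 30 mm in front of the rail (-x), move +x until the origin is above the rail, lower 20 mm.
- carrier_tab (a point): Middle of the upper edge of the carrier's black grip tab, 48 mm above the carrier's origin. The tab is a plate 40 mm wide (y), 34 mm high and 8 mm thick (x); pinch it across its thickness from above.
- coat_bottle: Bystander: white dropper bottle with red tip, 38 mm thick, 112 mm high; origin under it.
- spare_board: Bystander: small green circuit board lying on the desk, 30x42x13 mm; origin under it.
- cutter: Bystander: side cutter with red handles, 44x117x10 mm, lying on the desk; origin under it.
- tweezers: Bystander: steel tweezers, 12x118x8 mm, lying on the desk; origin under them.

How it is judged:
By the outcome, as a careful person would: the job done as asked, in the order asked, and still so for the second after the job is handed in, while the arm keeps its last pose, push and grip.
It also fails if it takes over 56 s, if anything falls off the work surface, if the arm or the gripper's body presses on something with over 40 N, if the wrist force passes 120 N, or if a joint passes its speed limit or range.

## Working session

There is one attempt and no reset: what is moved stays moved. The work goes in short steps, Python scripts to look and compute and a tool call to move; the robot and the scene stay as the last step left them, time stands still between calls to the robot, and variables do not carry over. Pictures are saved under pics/ and viewed, at most 10 in all, crops included, and the job is handed in when it is done.

Besides the shell and the picture viewer there is one more tool, called after "Call:" as name([rows], argument=value, ...), one row to a line, values as JSON. servo_tool: Moves the arm, as the interface text tells. Its arguments: {"type":"object","properties":{"targets":{"type":"array","items":{"type":"array","items":{"type":"number"}}},"grip":{"type":"number"},"newtons":{"type":"number"}},"required":["targets"]}

```bash
mkdir -p pics
python3 - <<'E'
from plant import arm
import cv2,numpy as np
s=arm.observe();print(s)
for n in("scene","top"):
    c=arm.read_camera(n);cv2.imwrite(f"pics/{n}0.png",c["image"]);print(n,c["K"],c["distortion"],c["cam_to_world"])
    np.savez(f"{n}0.npz",**{k:np.array(v) for k,v in c.items()})
E
```

```text
{'t': 0.0, 'q': array([-1.19740957e+00,  3.53614597e-01,  1.63414961e+00, -3.40733290e-05,
        1.15518822e+00, -2.37800531e-03]), 'dq': array([ 7.66378722e-04, -2.68078999e-04,  1.51660704e-03, -1.25415326e-03,
       -4.97037575e-05,  9.59402437e-05]), 'joint_efforts': array([-1.01549398e-03, -6.05268216e+01, -3.42068124e+01,  3.18296919e-06,
        9.27800807e-03, -9.51486186e-06]), 'position': array([ 0.22920287, -0.5809681 ,  0.24927599]), 'orientation': array([ 9.82400450e-01,  1.86785689e-01, -1.40714295e-04, -6.65348737e-04]), 'ft_force': array([-0.22096074,  1.35583317, -0.88175278]), 'wrist_torque': array([-0.01343369, -0.0165068 ,  0.06102499]), 'finger_force': 0.0, 'width': 0.08565941125301461}
scene [[445.78893525   0.         321.11676871]
 [  0.         445.78893525 194.48593655]
 [  0.           0.           1.        ]] [-0.04745526  0.          0.          0.          0.        ] [[-0.53523126  0.45372414 -0.71250397 -0.48380092]
 [-0.84433472 -0.31235887  0.43535136  0.42783991]
 [-0.02502752  0.8346055   0.55027928  0.88631097]
 [ 0.          0.          0.          1.        ]]
top [[377.88058105   0.         321.16310733]
 [  0.         377.88058105 200.23931102]
 [  0.           0.           1.        ]] [0.01300756 0.         0.         0.         0.        ] [[-0.00893386  0.99247299 -0.12213739  0.38879097]
 [-0.99972739 -0.01149978 -0.02031971 -0.1963787 ]
 [-0.02157132  0.12192256  0.99230518  1.1133145 ]
 [ 0.          0.          0.          1.        ]]
```

View pics/scene0.png

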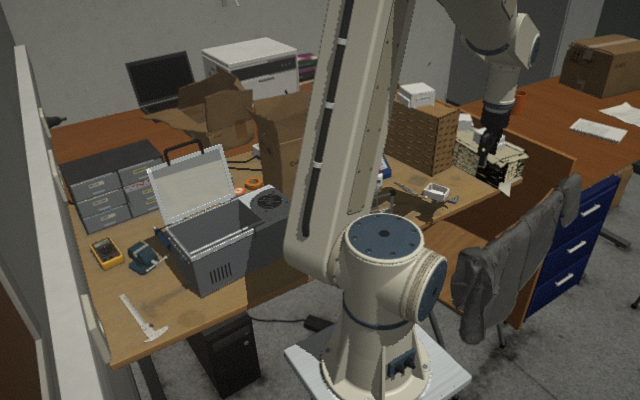

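View pics/top0.png

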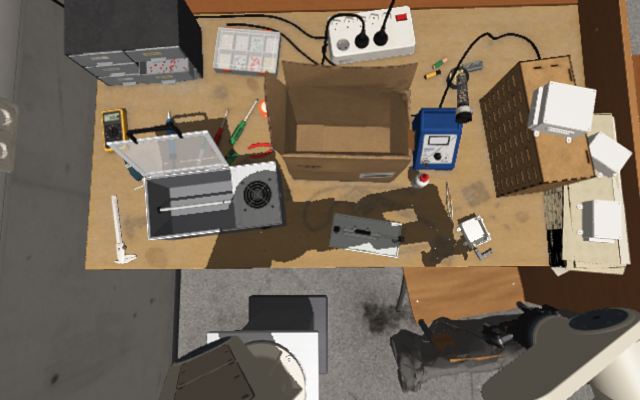

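The scene view shows the box at about (225,235) with its lid open, and the arm hides the stand. In the top view the box front rim runs from about (148,238) to (283,228), and the stand with the carrier is around (367,235). I'll enlarge that area.

Run:
```python
import cv2
im=cv2.imread("pics/top0.png")[110:270,100:420]
cv2.imwrite("pics/c1.png",cv2.resize(im,None,fx=2.5,fy=2.5,interpolation=cv2.INTER_CUBIC))
```

```text
(no output)
```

View pics/c1.png

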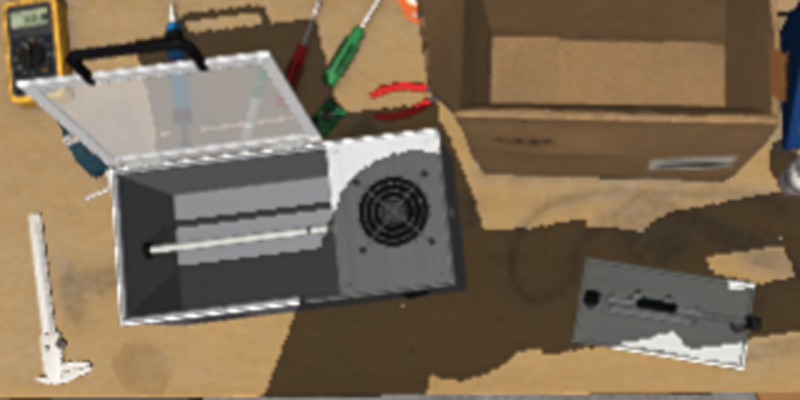

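```bash
cat > h.py <<'E'
import cv2,numpy as np
from scipy.spatial.transform import Rotation as R
def ray(c,uv,T=None):
    T=c["cam_to_world"] if T is None else T
    p=cv2.undistortPoints(np.array([[uv]],float),np.array(c["K"]),np.array(c["distortion"]))[0,0]
    d=T[:3,:3]@np.array([p[0],-p[1],-1]);return T[:3,3],d
def onz(c,uv,z,T=None):
    o,d=ray(c,uv,T);return o+d*(z-o[2])/d[2]
def proj(c,P,T=None):
    T=c["cam_to_world"] if T is None else T
    q=(np.atleast_2d(P)-T[:3,3])@T[:3,:3];q=q*[1,-1,-1]
    return cv2.projectPoints(q,np.zeros(3),np.zeros(3),np.array(c["K"]),np.array(c["distortion"]))[0][:,0]
def tool(s):
    T=np.eye(4);T[:3,:3]=R.from_quat(s["orientation"]).as_matrix();T[:3,3]=s["position"];return T
def triang(obs): # (o,d) list
    A=np.zeros((3,3));b=np.zeros(3)
    for o,d in obs:
        d=d/np.linalg.norm(d);M=np.eye(3)-np.outer(d,d);A+=M;b+=M@o
    return np.linalg.solve(A,b)
E
python3 - <<'E'
from h import *
c=dict(np.load("top0.npz"))
f=lambda u,v,z:onz(c,(u/2.5+100,v/2.5+110),z).round(4)
for n,u,v,z in[("FL",123,323,.15),("BL",112,172,.15),("deckF",340,298,.15),("deckB",327,143,.15),("FR",455,290,.15),("BR",438,130,.15),("railL",150,250,.095),("mark",308,231,.095),("bar1",72,58,.344),("bar2",204,66,.344),("postL",591,298,.11),("postR",752,322,.11),("tab",657,305,.153)]:print(n,f(u,v,z))
E
```

```text
FL [0.4122 0.2636 0.15  ]
BL [0.569  0.2826 0.15  ]
deckF [0.4353 0.0417 0.15  ]
deckB [0.5969 0.0583 0.15  ]
FR [ 0.4423 -0.0761  0.15  ]
BR [ 0.6092 -0.0577  0.15  ]
railL [0.4924 0.2641 0.095 ]
mark [0.5113 0.0917 0.095 ]
bar1 [0.6309 0.2247 0.344 ]
bar2 [0.6225 0.1124 0.344 ]
postL [ 0.4345 -0.2155  0.11  ]
postR [ 0.4077 -0.3843  0.11  ]
tab [ 0.4249 -0.2813  0.153 ]
```

Call:
servo_tool([
  [0, 0, -0.02, 0, 0, -9.9],
  [0, 0, -0.02, 0, 0, -9.9],
  [0, 0, -0.02, 0, 0, -9.9],
  [0, 0, -0.02, 0, 0, -9.9],
  [0, 0, 0, 0, 0, -9.9],
  [0, 0, 0, 0, 0, -9.9],
])

```text
t: 0.85
position: [0.2293, -0.5813, 0.3299]
orientation: [0.759, 0.651, 0.0, -0.0]
ft_force: [0.0, 1.1, -0.4]
width: 0.0855
finger_force: 0.0
```

Call:
servo_tool([
  [0.041, 0.0165, 0, 0, 0, 0],
  [0.041, 0.0165, 0, 0, 0, 0],
  [0.041, 0.0165, 0, 0, 0, 0],
  [0.041, 0.0165, 0, 0, 0, 0],
  [0.041, 0.0165, 0, 0, 0, 0],
  [0.041, 0.0165, 0, 0, 0, 0],
  [0.041, 0.0165, 0, 0, 0, 0],
  [0.041, 0.0165, 0, 0, 0, 0],
  [0, 0, 0, 0, 0, 0],
])

```text
t: 1.98
position: [0.4124, -0.2761, 0.3298]
orientation: [0.76, 0.65, 0.0, -0.0]
ft_force: [-0.5, -0.1, 0.1]
width: 0.0855
finger_force: 0.0
```

```bash
cat > look.py <<'E'
import sys
from plant import arm
from h import *
n=sys.argv[1]
for k in sys.argv[2:]:
    s=arm.observe();c=arm.read_camera(k);cv2.imwrite(f"pics/{n}_{k}.png",c["image"])
    if k=="wrist": c["cam_to_world"]=tool(s)@c["hand_eye"]
    np.savez(f"{n}_{k}.npz",**{a:np.array(v) for a,v in c.items()})
    if k=="wrist": print(np.round(c["hand_eye"],3),c["K"][0])
print(s["t"],s["position"],R.from_quat(s["orientation"]).as_matrix().round(3),s["width"],s["ft_force"],s["q"])
E
python3 look.py a wrist top
```

```text
[[ 0.     0.96   0.279  0.071]
 [ 1.    -0.001  0.001  0.   ]
 [ 0.001  0.279 -0.96  -0.123]
 [ 0.     0.     0.     1.   ]] [342.65577332   0.         317.4842738 ]
2.025 [ 0.41175641 -0.27729261  0.32978437] [[ 0.155  0.988 -0.   ]
 [ 0.988 -0.155  0.   ]
 [ 0.    -0.    -1.   ]] 0.08535825420309623 [-0.13112989 -0.03973162 -0.06221043] [-5.95598565e-01  7.70593949e-02  1.80401908e+00 -1.59586197e-04
  1.26097341e+00 -4.39849031e-01]
```

View pics/a_wrist.png

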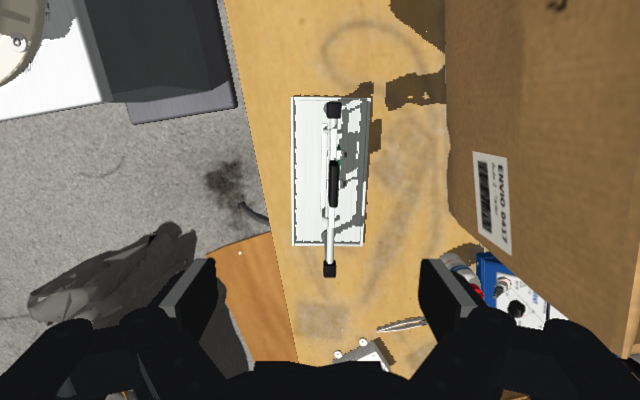

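The wrist view shows the stand vertically: post caps at (333,110) and (329,270), and the black tab from about (333,163) to (333,206). I'll measure them with masks.

Run:
```python
from h import *
c=dict(np.load("a_wrist.npz"));im=cv2.imread("pics/a_wrist.png")
m=(im.max(2)<60).astype(np.uint8);m[:, :300]=0;m[:,365:]=0;m[285:]=0;m[:90]=0
n,l,st,ce=cv2.connectedComponentsWithStats(m)
for i in range(1,n):
    if st[i,4]>40:
        r=cv2.minAreaRect(np.argwhere(l==i)[:,::-1].astype(np.float32));print(st[i],ce[i].round(1),r,onz(c,ce[i],.153).round(4),onz(c,ce[i],.11).round(4))
print([im[y,318:350].max(1).tolist() for y in (172,184,198)])
for a in(165,170,175,184,195,205):
  xs=np.where(m[a,300:365])[0]+300;print(a,xs)
```

```text
[327 102  15  16 218] [333.5 109.4] ((334.0, 109.5), (15.0, 14.0), 90.0) [ 0.4356 -0.2131  0.153 ] [ 0.4374 -0.2141  0.11  ]
[329 160  10  47 418] [333.2 182.7] ((333.5, 183.0), (46.0, 9.0), 90.0) [ 0.4264 -0.276   0.153 ] [ 0.4268 -0.286   0.11  ]
[324 260  12  17 165] [329.3 269.3] ((329.5, 268.0), (16.0, 11.0), 90.0) [ 0.4105 -0.3603  0.153 ] [ 0.4086 -0.3824  0.11  ]
[[240, 241, 241, 240, 252, 249, 247, 245, 213, 244, 158, 44, 20, 40, 59, 53, 45, 40, 34, 25, 28, 85, 108, 107, 105, 107, 107, 105, 110, 105, 116, 172], [238, 239, 242, 247, 251, 249, 247, 241, 158, 255, 130, 28, 25, 45, 57, 49, 43, 36, 28, 25, 123, 255, 149, 118, 101, 65, 45, 59, 127, 240, 241, 239], [239, 238, 223, 251, 251, 248, 244, 232, 243, 216, 90, 24, 35, 53, 53, 45, 37, 30, 20, 59, 203, 242, 238, 237, 238, 240, 237, 237, 237, 237, 239, 238]]
165 [329 330 331 332 333 334 335 336 337 338]
170 [329 330 331 332 333 334 335 336 337 338]
175 [329 330 331 332 333 334 335 336 337 338]
184 [329 330 331 332 333 334 335 336 337 344 345]
195 [329 330 331 332 333 334 335 336 337]
205 [330 331 332 333 334 335 336]
```

Call:
servo_tool([
  [0.001, 0.007, 0.03, 0, 0, 0],
  [0, 0.0068, 0.03, 0, 0, 0],
  [0, 0, 0.035, 0, 0, 0],
  [0, 0, 0.035, 0, 0, 0],
  [0, 0, 0.03, 0, 0, 0],
  [0, 0, 0.02, 0, 0, 0],
  [0, 0, 0.01, 0, 0, 0],
  [0, 0, 0, 0, 0, 0],
], grip=0.4)

```text
t: 3.08
position: [0.4247, -0.28, 0.1396]
orientation: [0.761, 0.649, -0.0, -0.0]
ft_force: [-0.9, -0.3, 1.3]
width: 0.0512
finger_force: 0.0
```

Call:
servo_tool([
  [0, 0, 0, 0, 0, 0],
  [0, 0, 0, 0, 0, 0],
  [0, 0, 0, 0, 0, 0],
  [0, 0, 0, 0, 0, 0],
  [0, 0, 0, 0, 0, 0],
], grip=1, newtons=40)

```text
t: 3.7
position: [0.4261, -0.2799, 0.1407]
orientation: [0.761, 0.649, 0.0, 0.001]
ft_force: [2.2, -0.4, 7.4]
width: 0.0075
finger_force: 42.6
```

```bash
python3 look.py b wrist top
```

```text
[[ 0.     0.96   0.279  0.071]
 [ 1.    -0.001  0.001  0.   ]
 [ 0.001  0.279 -0.96  -0.123]
 [ 0.     0.     0.     1.   ]] [342.65577332   0.         317.4842738 ]
3.75 [ 0.42608535 -0.27989558  0.14069259] [[ 0.158  0.987  0.002]
 [ 0.987 -0.158 -0.001]
 [-0.001  0.002 -1.   ]] 0.007085786852678449 [ 2.59474795 -0.28046272  6.94425494] [-5.84277741e-01  3.14390136e-01  1.97535083e+00  2.61093101e-04
  8.49750241e-01 -4.26075696e-01]
```

View pics/b_wrist.png

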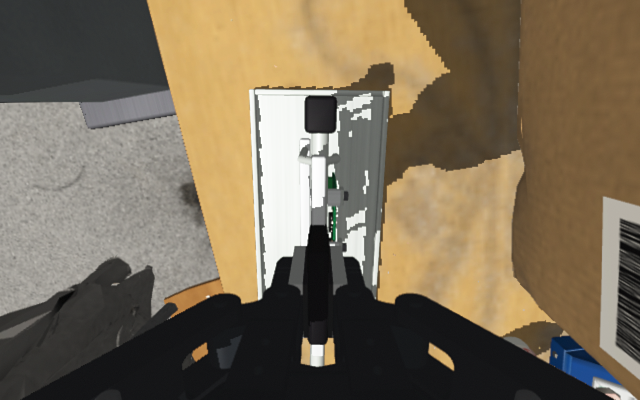

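The tab is between the pads (7 mm opening, 42 N), with its left end visible at about (319,226). Unhooking now.

Call:
servo_tool([
  [0, 0, -0.005, 0, 0, 0],
  [0, 0, -0.007, 0, 0, 0],
  [0, 0, -0.008, 0, 0, 0],
  [0, 0, 0, 0, 0, 0],
  [0, -0.01, 0, 0, 0, 0],
  [0, -0.012, 0, 0, 0, 0],
  [0, -0.012, 0, 0, 0, 0],
  [0, 0, 0, 0, 0, 0],
])

```text
t: 4.8
position: [0.3904, -0.2738, 0.1598]
orientation: [0.761, 0.649, -0.0, -0.0]
ft_force: [-0.1, 0.9, -0.7]
width: 0.0073
finger_force: 41.5
```

Call:
servo_tool([
  [0, 0, -0.02, 0, 0, 0],
  [0, 0, -0.04, 0, 0, 0],
  [0, 0, -0.04, 0, 0, 0],
  [0, 0, -0.04, 0, 0, 0],
  [0, 0, 0, 0, 0, 0],
])

```text
t: 5.42
position: [0.3932, -0.2753, 0.3031]
orientation: [0.761, 0.649, 0.001, 0.003]
ft_force: [0.2, -0.2, -1.1]
width: 0.0074
finger_force: 41.6
```

```bash
python3 look.py c wrist top
python3 - <<'E'
from h import *
c=dict(np.load("b_wrist.npz"))
print("tab left end",onz(c,(319,226),.1535))
for n in "bc":
    im=cv2.imread(f"pics/{n}_wrist.png");print([ (y,int(im[y,319].max())) for y in range(216,240,2)])
    print([(x,int(im[232,x].max())) for x in range(300,340,3)])
a=cv2.imread("pics/c_wrist.png")[80:400,190:450];b=cv2.imread("pics/c_top.png")[110:270,200:420]
cv2.imwrite("pics/c2.png",np.hstack([cv2.resize(a,(370,456)),cv2.resize(b,(430,313)).__class__(0) if 0 else cv2.copyMakeBorder(cv2.resize(b,(430,313)),0,143,0,0,0)]))
E
```

```text
[[ 0.     0.96   0.279  0.071]
 [ 1.    -0.001  0.001  0.   ]
 [ 0.001  0.279 -0.96  -0.123]
 [ 0.     0.     0.     1.   ]] [342.65577332   0.         317.4842738 ]
5.475 [ 0.39230092 -0.27458116  0.30112819] [[ 0.158  0.987  0.003]
 [ 0.987 -0.158 -0.002]
 [-0.001  0.003 -1.   ]] 0.007311733481434389 [ 0.5673078   0.33993358 -1.32019773] [-6.13848246e-01  6.93918709e-02  1.87668478e+00  6.39270232e-05
  1.19243531e+00 -4.55507155e-01]
tab left end [ 0.43133458 -0.24993104  0.1535    ]
[(216, 123), (218, 123), (220, 123), (222, 124), (224, 104), (226, 12), (228, 14), (230, 13), (232, 13), (234, 14), (236, 15), (238, 13)]
[(300, 230), (303, 250), (306, 247), (309, 87), (312, 13), (315, 13), (318, 12), (321, 13), (324, 13), (327, 77), (330, 168), (333, 112), (336, 248), (339, 105)]
[(216, 130), (218, 129), (220, 129), (222, 129), (224, 109), (226, 12), (228, 14), (230, 14), (232, 12), (234, 14), (236, 15), (238, 14)]
[(300, 228), (303, 252), (306, 250), (309, 81), (312, 13), (315, 12), (318, 12), (321, 13), (324, 13), (327, 122), (330, 161), (333, 118), (336, 246), (339, 246)]
```

View pics/c2.png

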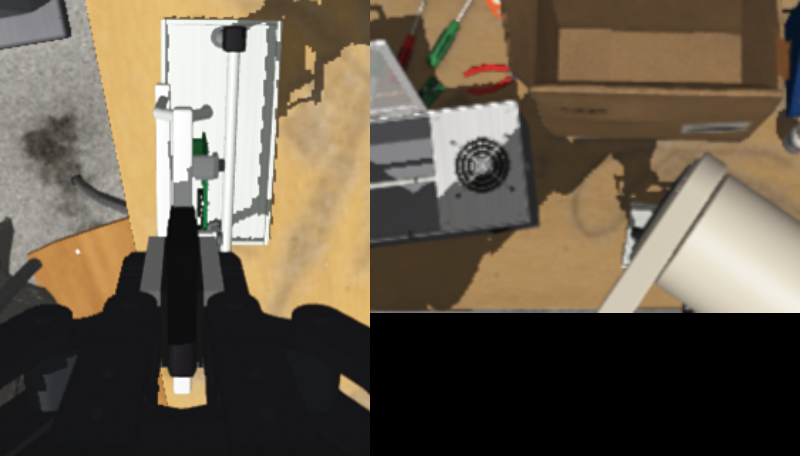

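The carrier is clear of the rail and held firmly: the rail is at the right of the carrier in the wrist view and the hooks are at its left. Moving toward the box and looking at the rail from above.

Call:
servo_tool([
  [0, 0, -0.005, 0, 0, -7],
  [0, 0, -0.005, 0, 0, -7],
  [0.0335, 0.0102, 0, 0, 0, 0],
  [0.0335, 0.0102, 0, 0, 0, 0],
  [0.0335, 0.0102, 0, 0, 0, 0],
  [0.0335, 0.0102, 0, 0, 0, 0],
  [0.0335, 0.0102, 0, 0, 0, 0],
  [0.0335, 0.0102, 0, 0, 0, 0],
  [0.0335, 0.0102, 0, 0, 0, 0],
  [0.0335, 0.0102, 0, 0, 0, 0],
  [0, 0, 0, 0, 0, 0],
  [0, 0, 0, 0, 0, 0],
])

```text
t: 7.02
position: [0.4493, -0.0003, 0.3088]
orientation: [0.676, 0.737, -0.001, -0.001]
ft_force: [-0.6, 0.3, -0.7]
width: 0.0074
finger_force: 41.6
```

```bash
python3 look.py d wrist top
python3 - <<'E'
from h import *
c=dict(np.load("b_wrist.npz"));a=dict(np.load("a_wrist.npz"))
print("a ends",onz(a,(333.5,159.7),.153),onz(a,(333,206.5),.153),"b ends",onz(c,(318,224.7),.1535),onz(c,(318,323),.1535))
im=cv2.imread("pics/b_wrist.png");print([(y,int(im[y,319].max())) for y in range(300,350,3)])
E
```

```text
[[ 0.     0.96   0.279  0.071]
 [ 1.    -0.     0.001  0.   ]
 [ 0.001  0.279 -0.96  -0.123]
 [ 0.     0.     0.     1.   ]] [342.65577332   0.         317.4842738 ]
7.075 [ 0.44936959 -0.00060246  0.3090968 ] [[-0.086  0.996 -0.002]
 [ 0.996  0.086 -0.   ]
 [-0.    -0.002 -1.   ]] 0.007302866902797913 [-0.4588338  -1.05746641 -1.34457241] [-4.44885552e-03  1.39885757e-02  1.91696382e+00 -3.40387268e-04
  1.21233428e+00 -9.02938944e-02]
a ends [ 0.42956322 -0.25553169  0.153     ] [ 0.42302887 -0.29806197  0.153     ] b ends [ 0.43107095 -0.24941065  0.1535    ] [ 0.42492745 -0.28805195  0.1535    ]
[(300, 15), (303, 14), (306, 16), (309, 15), (312, 15), (315, 14), (318, 15), (321, 26), (324, 31), (327, 31), (330, 32), (333, 31), (336, 30), (339, 30), (342, 29), (345, 248), (348, 245)]
```

View pics/d_wrist.png

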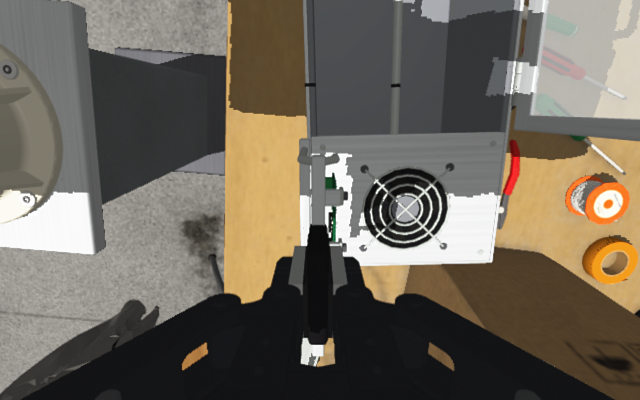

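The black mark shows on the rail at (396,85) and on the front rim at (311,85). The deck's left edge runs from (305,137) to (505,133), and its right rear corner is at (493,263).

Run:
```python
from h import *
c=dict(np.load("d_wrist.npz"));im=cv2.imread("pics/d_wrist.png")
g=im.max(2)
m=(g[78:93,392:400]<70);ys,xs=np.where(m);print("mark px",xs.mean()+392,ys.mean()+85-7)
print([int(v) for v in g[78:93,396]],[int(v) for v in g[78:93,311]])
print("rail cols",[int(v) for v in g[60,384:408]],[int(v) for v in g[115,384:408]])
print("front cols",[int(v) for v in g[60,296:325]])
print("deck edge rows",[int(v) for v in g[126:142,450]])
for n,uv,z in[("mark",(396,85),.099),("rail60",(398.,60),.099),("rail115",(395.,115),.099),("line",(311,85),.15),("deckF",(305,137),.15),("deckB",(505,133),.15),("BR",(493,263),.15),("deck450",(450,134),.15)]:
    p=onz(c,uv,z);print(n,p.round(4))
t=dict(np.load("top0.npz"))
print(proj(t,[[.5095,.0882,.099]]))
```

```text
mark px 395.5925925925926 84.92592592592592
[111, 112, 112, 112, 112, 86, 36, 16, 27, 100, 111, 110, 109, 108, 109] [73, 73, 73, 74, 72, 27, 16, 20, 46, 72, 73, 73, 73, 72, 72]
rail cols [79, 79, 79, 78, 79, 80, 79, 78, 83, 95, 99, 103, 109, 110, 106, 100, 92, 79, 77, 77, 79, 77, 77, 78] [76, 76, 76, 76, 76, 75, 78, 91, 99, 102, 106, 108, 103, 101, 94, 77, 75, 76, 76, 76, 76, 76, 75, 76]
front cols [94, 94, 94, 93, 93, 94, 94, 94, 91, 116, 126, 123, 82, 70, 72, 73, 73, 68, 55, 68, 80, 80, 80, 80, 81, 80, 80, 80, 80]
deck edge rows [54, 54, 54, 55, 54, 54, 68, 115, 121, 119, 120, 117, 116, 117, 119, 119]
mark [0.5132 0.0926 0.099 ]
rail60 [0.5119 0.1142 0.099 ]
rail115 [0.5163 0.0658 0.099 ]
line [0.4364 0.0833 0.15  ]
deckF [0.4348 0.0429 0.15  ]
deckB [0.5967 0.0606 0.15  ]
BR [ 0.6135 -0.0545  0.15  ]
deck450 [0.5519 0.0557 0.15  ]
[[224.05601309 202.86859408]]
```

Call:
servo_tool([
  [0, 0, 0, 0, 0, -1],
  [0.03, 0.0085, 0, 0, 0, 0],
  [0.03, 0.0085, 0, 0, 0, 0],
  [0.03, 0.0085, 0, 0, 0, 0],
  [0.03, 0.0085, 0, 0, 0, 0],
  [0.0295, 0.0085, 0, 0, 0, 0],
  [0, 0, 0, 0, 0, 0],
  [0, 0, 0, 0, 0, 0],
])

```text
t: 8.12
position: [0.4766, 0.1523, 0.3098]
orientation: [0.67, 0.743, -0.0, 0.0]
ft_force: [0.4, 0.1, -1.3]
width: 0.0074
finger_force: 41.6
```

Call:
servo_tool([
  [0, 0, 0.02, 0, 0, 0],
  [0, 0, 0.03, 0, 0, 0],
  [0, 0, 0.03, 0, 0, 0],
  [0, 0, 0.03, 0, 0, 0],
  [0, 0, 0.025, 0, 0, 0],
  [0, 0, 0.015, 0, 0, 0],
  [0, 0, 0.008, 0, 0, 0],
  [0, 0, 0, 0, 0, 0],
])

```text
t: 9.12
position: [0.4768, 0.1528, 0.1521]
orientation: [0.67, 0.743, -0.0, -0.0]
ft_force: [0.7, -0.2, -0.2]
width: 0.0072
finger_force: 41.4
```

```bash
python3 look.py e wrist scene
```

```text
[[ 0.     0.96   0.279  0.071]
 [ 1.    -0.     0.001  0.   ]
 [ 0.001  0.279 -0.96  -0.123]
 [ 0.     0.     0.     1.   ]] [342.65577332   0.         317.4842738 ]
9.175 [0.47706715 0.15293491 0.15243863] [[-0.103  0.995  0.001]
 [ 0.995  0.103  0.   ]
 [ 0.     0.001 -1.   ]] 0.007410944624234716 [-0.20624383 -0.02360969 -0.17108785] [ 3.07231973e-01  2.85334898e-01  1.98402766e+00 -6.77787640e-06
  8.71687801e-01  2.03897643e-01]
```

View pics/e_wrist.png

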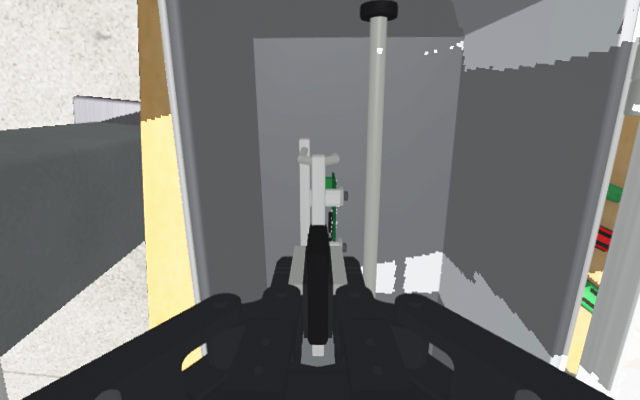

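Run:
```python
from h import *
c=dict(np.load("e_wrist.npz"));im=cv2.imread("pics/e_wrist.png").astype(int);s=np.array([.47707,.15293]);ty=np.array([.995,.103]);tx=np.array([-.103,.995])
for y in(60,110,160,210,250):
    r=im[y,340:410].max(1);g=np.diff(r);a,b=g.argmax()+340.5,g.argmin()+340.5
    p=onz(c,((a+b)/2+.0,y),.097);print(y,a,b,p.round(4),(p[:2]-s)@ty,(p[:2]-s)@tx)
```

```text
60 369.5 384.5 [0.496  0.2463 0.097 ] 0.028496399659491484 0.09097751056562141
110 367.5 382.5 [0.4985 0.2229 0.097 ] 0.0285723027942341 0.06744526988381966
160 366.5 380.5 [0.5015 0.1978 0.097 ] 0.028943945584416115 0.04211959402857741
210 364.5 378.5 [0.5045 0.1705 0.097 ] 0.0291026711169788 0.014701046733628055
250 346.5 341.5 [0.4925 0.1455 0.097 ] 0.014627539719483707 -0.008980615992022429
```

Call:
servo_tool([
  [0, 0.008, 0, 0, 0, 0],
  [0, 0.01, 0, 0, 0, 0],
  [0, 0.0108, 0, 0, 0, 0],
  [0, 0, 0, 0, 0, 0],
  [0, 0, 0, 0, 0, 0],
])

```text
t: 9.85
position: [0.5051, 0.1559, 0.1518]
orientation: [0.67, 0.743, -0.0, -0.0]
ft_force: [-0.7, -0.9, -0.7]
width: 0.0079
finger_force: 41.5
```

Call:
servo_tool([
  [0, 0, 0.005, 0, 0, 0],
  [0, 0, 0.006, 0, 0, 0],
  [0, 0, 0.006, 0, 0, 0],
  [0, 0, 0.003, 0, 0, 0],
  [0, 0, 0, 0, 0, 0],
  [0, 0, 0, 0, 0, 0],
])

```text
t: 10.6
position: [0.5056, 0.1561, 0.1321]
orientation: [0.67, 0.743, 0.0, 0.0]
ft_force: [1.3, 0.1, -1.3]
width: 0.0071
finger_force: 41.6
```

```bash
python3 look.py f wrist scene;python3 - <<'E'
from h import *
a=cv2.imread("pics/f_wrist.png")[0:360,230:460]
b=cv2.imread("pics/f_scene.png")[130:310,130:310]
cv2.imwrite("pics/f2.png",np.hstack([cv2.resize(a,(345,540)),cv2.resize(b,(455,455))[:540] if 0 else cv2.copyMakeBorder(cv2.resize(b,(455,455),interpolation=2),0,85,0,0,0)]))
E
```

```text
[[ 0.     0.96   0.279  0.071]
 [ 1.    -0.     0.001  0.   ]
 [ 0.001  0.279 -0.96  -0.123]
 [ 0.     0.     0.     1.   ]] [342.65577332   0.         317.4842738 ]
10.65 [0.50553869 0.15604342 0.13212133] [[-0.103  0.995  0.   ]
 [ 0.995  0.103  0.   ]
 [ 0.     0.    -1.   ]] 0.007516251388356215 [ 1.32767961 -0.45268068 -0.77923782] [2.96517297e-01 3.53869947e-01 1.93952436e+00 8.09996814e-05
 8.47809357e-01 1.92968125e-01]
```

View pics/f2.png

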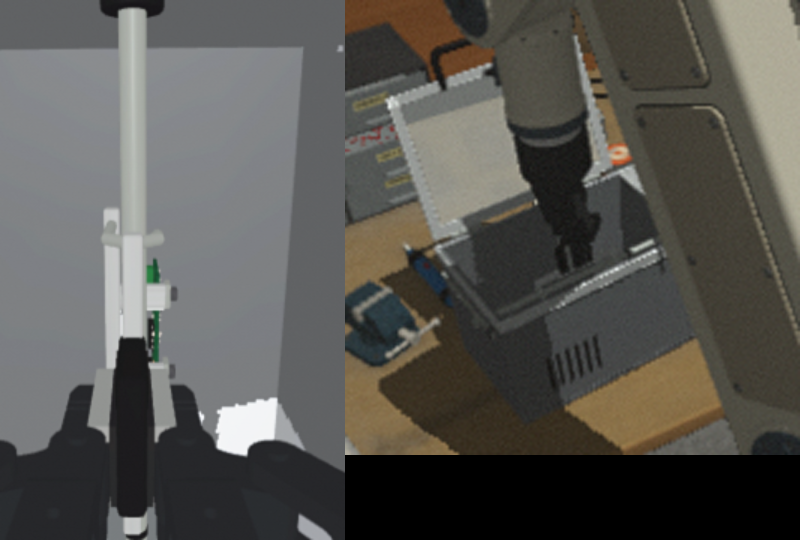

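The carrier's hooks are over the rail: the rail passes under the left hook at about (135,240) in the crop. Sliding right.

Call:
servo_tool([
  [-0.005, 0, 0, 0, 0, 0],
  [-0.009, 0, 0, 0, 0, 0],
  [-0.01, 0, 0, 0, 0, 0],
  [-0.01, 0, 0, 0, 0, 0],
  [-0.01, 0, 0, 0, 0, 0],
  [-0.01, 0, 0, 0, 0, 0],
  [-0.01, 0, 0, 0, 0, 0],
  [-0.008, 0, 0, 0, 0, 0],
  [0, 0, 0, 0, 0, 0],
  [0, 0, 0, 0, 0, 0],
])

```text
t: 11.95
position: [0.5131, 0.0839, 0.1321]
orientation: [0.67, 0.743, -0.0, 0.0]
ft_force: [4.4, -3.0, 2.9]
width: 0.0072
finger_force: 42.0
```

```bash
python3 look.py g wrist scene
```

```text
[[ 0.     0.96   0.279  0.071]
 [ 1.    -0.     0.001  0.   ]
 [ 0.001  0.279 -0.96  -0.123]
 [ 0.     0.     0.     1.   ]] [342.65577332   0.         317.4842738 ]
12.0 [0.5130939  0.08410635 0.13211902] [[-0.104  0.995  0.001]
 [ 0.995  0.104 -0.001]
 [-0.001  0.001 -1.   ]] 0.007228642243449055 [ 3.84693097 -3.27019885  3.28085598] [ 1.59988960e-01  3.41680708e-01  1.95885597e+00 -8.59126448e-04
  8.40558249e-01  5.67879260e-02]
```

View pics/g_wrist.png

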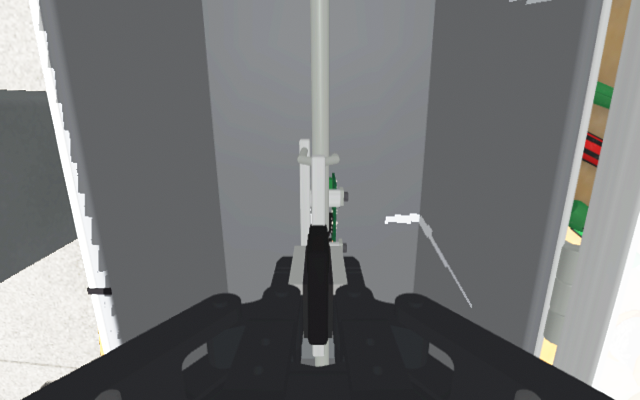

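The mark line on the front rim is at (98,291), and the tab runs from about row 226 to 320 at column 318. I've now used all ten pictures and will work from numbers only.

Run:
```python
from h import *
c=dict(np.load("g_wrist.npz"));im=cv2.imread("pics/g_wrist.png");g=im.max(2).astype(int);s=np.array([.5131,.0841,.1321]);tx=np.array([-.104,.995,0]);ty=np.array([.995,.104,0])
print([(y,g[y,318]) for y in range(220,230)],[(y,g[y,318]) for y in range(310,350,2)])
m=(g[280:302,90:108]<60);ys,xs=np.where(m);uv=(xs.mean()+90,ys.mean()+280);print(uv,len(xs))
p=onz(c,uv,.15);print("line",(p-s)@tx,(p-s)@ty)
for y in(224.6,320.5):
    p=onz(c,(318,y),.1446);print("tab",y,(p-s)@tx,(p-s)@ty)
# d image: line
d=dict(np.load("d_wrist.npz"))
for uv,z in(((311,85),.15),((395.6,85),.099)):
    p=onz(d,uv,z);print((p-s)@tx,(p-s)@ty)
for n in("top0","b_top"):
    pass
```

```text
[(220, np.int64(205)), (221, np.int64(205)), (222, np.int64(205)), (223, np.int64(206)), (224, np.int64(186)), (225, np.int64(101)), (226, np.int64(31)), (227, np.int64(24)), (228, np.int64(26)), (229, np.int64(27))] [(310, np.int64(31)), (312, np.int64(30)), (314, np.int64(29)), (316, np.int64(30)), (318, np.int64(30)), (320, np.int64(30)), (322, np.int64(31)), (324, np.int64(30)), (326, np.int64(30)), (328, np.int64(30)), (330, np.int64(29)), (332, np.int64(31)), (334, np.int64(30)), (336, np.int64(30)), (338, np.int64(30)), (340, np.int64(30)), (342, np.int64(29)), (344, np.int64(57)), (346, np.int64(202)), (348, np.int64(199))]
(np.float64(105.10714285714286), np.float64(290.67857142857144)) 28
line 0.008050389206775739 -0.07433123810076502
tab 224.6 0.03070095347953261 0.00012377843365333517
tab 320.5 -0.007481215825939543 0.00013209978950134993
0.007224442946460044 -0.07642371764410164
0.008466884380074821 0.000653801103754784
```

Call:
servo_tool([
  [-0.0015, 0, 0, 0, 0, 0],
  [-0.0015, 0, 0.0005, 0, 0, 0],
  [0, 0, 0.0005, 0, 0, 0],
  [0, 0, 0, 0, 0, 0],
])

```text
t: 12.55
position: [0.5138, 0.0818, 0.1314]
orientation: [0.669, 0.743, 0.001, 0.0]
ft_force: [3.9, 1.3, 5.9]
width: 0.0075
finger_force: 42.5
```

Call:
servo_tool([
  [0, 0, 0, 0, 0, 0],
  [0, 0, 0, 0, 0, 0],
  [0, 0, 0, 0, 0, 0],
  [0, 0, 0, 0, 0, 0],
], grip=0.6)

```text
t: 13.05
position: [0.5127, 0.0813, 0.1307]
orientation: [0.67, 0.743, -0.0, -0.0]
ft_force: [0.2, 0.6, 0.4]
width: 0.0342
finger_force: 0.0
```

Call:
servo_tool([
  [0, 0, -0.01, 0, 0, 0],
  [0, 0, -0.02, 0, 0, 0],
  [0, 0, -0.03, 0, 0, 0],
  [0, 0, -0.04, 0, 0, 0],
  [0, 0, -0.05, 0, 0, 0],
  [0, 0, 0, 0, 0, 0],
])

```text
t: 13.8
position: [0.5153, 0.0817, 0.2857]
orientation: [0.67, 0.743, 0.003, 0.002]
ft_force: [0.1, 0.5, -0.4]
width: 0.034
finger_force: 0.0
```

```bash
python3 look.py i wrist top
python3 - <<'E'
from h import *
from plant import arm
s=arm.observe();s=s["position"]
c=dict(np.load("i_wrist.npz"));im=cv2.imread("pics/i_wrist.png");g=im.max(2).astype(int);tx=np.array([-.104,.995,0]);ty=np.array([.995,.104,0])
m=(g<45).astype(np.uint8)
e=np.array([.5132,.0926,.143]);print("expect tab ends",proj(c,[e+.02*tx,e-.02*tx,e]),"line",proj(c,[[.4364,.0833,.15]]))
n,l,st,ce=cv2.connectedComponentsWithStats(m)
for i in range(1,n):
    if 12<st[i,4]<3000: print(st[i],ce[i].round(1))
for y in range(120,330,8): print(y,g[y,300:336:3].tolist())
E
```

```text
[[ 0.     0.96   0.279  0.071]
 [ 1.    -0.     0.001  0.   ]
 [ 0.001  0.279 -0.96  -0.123]
 [ 0.     0.     0.     1.   ]] [342.65577332   0.         317.4842738 ]
13.85 [0.51405549 0.08150716 0.28334058] [[-0.103  0.995  0.004]
 [ 0.995  0.103  0.001]
 [ 0.     0.004 -1.   ]] 0.034550744189864445 [-0.2466693   0.15622528 -0.07956491] [1.54356557e-01 1.54641176e-01 1.81988550e+00 1.67244810e-05
 1.16275847e+00 5.08206053e-02]
expect tab ends [[315.04263447 156.28314358]
 [315.15904468 205.56615831]
 [315.10173687 181.42141221]] line [[215.32814869 185.23831616]]
[310 165  11  52 520] [314.8 190.1]
[210 183  11   4  28] [215.6 184.2]
[289 266  55  12 203] [316.4 270.4]
[296 273  43  11 191] [316.7 277.6]
[302 282  30   8 128] [316.5 285.2]
[338 283  12  38 201] [344.5 301.1]
[284 284  12  37 204] [288.8 301.8]
[293 290  10  26 139] [297.3 302.3]
[332 290   9  25 132] [336.2 301.7]
[302 316  30   7 109] [316.8 319.2]
[296 321  43  10 161] [316.9 326.2]
[291 327  53  10 130] [316.7 332.1]
120 [84, 84, 83, 83, 106, 118, 105, 84, 83, 83, 84, 84]
128 [83, 83, 115, 103, 107, 114, 105, 83,
[... 795 characters left out ...]
252, 252, 252, 252, 252]
248 [251, 251, 251, 251, 251, 251, 251, 250, 250, 250, 250, 250]
256 [253, 253, 253, 253, 253, 253, 252, 253, 253, 252, 252, 252]
264 [245, 146, 189, 226, 229, 224, 223, 222, 207, 197, 195, 122]
272 [39, 130, 229, 220, 234, 163, 174, 222, 217, 228, 118, 34]
280 [34, 23, 80, 208, 230, 231, 216, 213, 207, 97, 38, 40]
288 [203, 61, 30, 65, 198, 230, 228, 193, 90, 25, 80, 252]
296 [40, 225, 189, 229, 160, 186, 186, 167, 250, 182, 134, 69]
304 [242, 38, 187, 186, 166, 246, 226, 151, 185, 183, 106, 255]
312 [31, 134, 210, 27, 136, 185, 185, 145, 72, 224, 207, 26]
320 [183, 144, 31, 38, 39, 39, 30, 33, 36, 36, 171, 236]
328 [207, 80, 16, 37, 38, 40, 38, 29, 19, 27, 73, 249]
```

Run:
```python
from h import *
c=dict(np.load("i_wrist.npz"));a=dict(np.load("a_wrist.npz"));im=cv2.imread("pics/i_wrist.png");g=im.max(2).astype(int)
print([g[y,312:318].tolist() for y in range(161,170)],[g[y,312:318].tolist() for y in range(212,222)])
s=np.array([.51406,.08151,.2833]);tx=np.array([-.103,.995,0]);ty=np.array([.995,.103,0])
f=lambda p:(((p-s)@tx).round(4),((p-s)@ty).round(4))
for y,z in((165,.143),(165,.109),(216.3,.143),(216.3,.109)):print(y,z,f(onz(c,(315,y),z)))
print("line",f(onz(c,(215.6,184.2),.15)))
print(onz(a,(333.5,159.7),.119),onz(a,(333,206.5),.153))
t=dict(np.load("top0.npz"));ti=cv2.imread("pics/top0.png")
# tab in top image
m=(ti[222:242,335:400].max(2)<40);n,l,st,ce=cv2.connectedComponentsWithStats(m.astype(np.uint8))
for i in range(1,n):
    if st[i,4]>5: q=st[i]+[335,222,0,0,0];print(q,onz(t,(q[0],ce[i][1]+222),.153),onz(t,(q[0]+q[2],ce[i][1]+222),.153))
it=cv2.imread("pics/i_top.png");T=dict(np.load("i_top.npz"));print(proj(T,[[.513,.0926,.143]]))
p=proj(T,[[.513,.0926,.143]])[0].astype(int);print(it[p[1]-8:p[1]+8:2,p[0]-20:p[0]+22:2].max(2))
```

```text
[[122, 133, 132, 132, 132, 130], [122, 132, 132, 131, 132, 131], [108, 117, 117, 117, 117, 115], [57, 59, 61, 60, 60, 61], [15, 16, 17, 17, 17, 16], [9, 12, 13, 12, 12, 13], [12, 14, 13, 14, 13, 13], [12, 13, 14, 14, 14, 13], [13, 14, 13, 13, 14, 12]] [[56, 50, 30, 25, 23, 21], [56, 51, 45, 39, 35, 29], [54, 50, 44, 40, 34, 30], [53, 50, 44, 38, 33, 27], [49, 45, 41, 37, 33, 33], [63, 73, 74, 73, 74, 76], [102, 124, 127, 127, 127, 128], [105, 126, 129, 130, 129, 130], [103, 125, 129, 129, 128, 128], [99, 124, 129, 128, 127, 130]]
165 0.143 (np.float64(0.0243), np.float64(0.0002))
165 0.109 (np.float64(0.0183), np.float64(0.0002))
216.3 0.143 (np.float64(-0.0181), np.float64(0.0002))
216.3 0.109 (np.float64(-0.0294), np.float64(0.0002))
line (np.float64(0.0106), np.float64(-0.0768))
[ 0.43026394 -0.26113355  0.119     ] [ 0.42302887 -0.29806197  0.153     ]
[335 226   5   6  24] [ 0.43460478 -0.21116088  0.153     ] [ 0.43447958 -0.22382665  0.153     ]
[355 229  15   6  50] [ 0.42591734 -0.26161225  0.153     ] [ 0.42555607 -0.29944682  0.153     ]
[398 236   2   5   6] [ 0.40814821 -0.36928484  0.153     ] [ 0.40810381 -0.37429193  0.153     ]
[[217.71816109 199.6058699 ]]
[[ 13  13  13  36  56  55  54  56  55  55  55  55  55  56  54  55  55  65
  223 217 211]
 [ 12  12  12  14  41  55  56  55  55  56  55  55  55  55  55  55  55  57
  189 218 213]
 [ 13  14  14  13  20  55  56  54  56  55  55  55  56  55  55  55  56  56
  173 219 214]
 [ 14  14  14  14  16  49  53  55  55  55  55  55  56  50  42  48  48  47
  157 219 216]
 [ 13  15  16  15  14  23  42  37  55  43  26  19  15  11  10  11  23   6
  165 219 218]
 [ 14  15  15  14  15  15  52  57  66  57  15  12  10   8  12  18  26  75
  172 218 219]
 [ 14  16  16  17  14  13  18  71  93  86  68  52  45  49  84  48  49  53
  139 216 220]
 [ 37  17  16  15  13  28  37  63  56  56  60  65  67  73  92  85  93  91
  121 217 221]]
```

Run:
```python
from h import *
tx=np.array([-.1035,.9946,0])
for n,s,zt,rows in(("b",[.42608,-.2799,.1407],.1535,(224.7,343.5)),("g",[.5131,.0841,.1321],.1446,(224.7,343.7)),("i",[.51406,.08151,.2833],.143,(164.3,216.5))):
    c=dict(np.load(n+"_wrist.npz"));s=np.array(s);t=np.array([.158,.987,0]) if n=="b" else tx
    col=318 if n!="i" else 315
    l=[round(float((onz(c,(col,rows[0]),z)-s)@t),4) for z in(zt-.034,zt-.03,zt)];r=round(float((onz(c,(col,rows[1]),zt)-s)@t),4)
    print(n,"left at bottom/.03/top",l,"right top",r)
T=dict(np.load("i_top.npz"));it=cv2.imread("pics/i_top.png").max(2)
for y in(198,199,200,201,202):print(y,it[y,205:240])
pl=onz(T,(216.5,200.5),.143);t0=dict(np.load("top0.npz"))
print("tab left top",pl,"mark top", onz(t0,(100+308/2.5,110+231/2.5),.099))
g=cv2.imread("pics/top0.png").max(2).astype(int)
for y in(201,202,203,204):print(y,g[y,210:236])
```

```text
b left at bottom/.03/top [0.0185, 0.02, 0.0309] right top -0.0174
g left at bottom/.03/top [0.0183, 0.0197, 0.0307] right top -0.0178
i left at bottom/.03/top [0.0189, 0.0196, 0.0248] right top -0.0182
198 [ 13  19  29  39  45  46  50  53  55  55  53  49  49  48  48  47  47  42
  31  22  18  18  20  20  25  23  24  55 160 222 219 219 216 213 214]
199 [ 14  13  23  39  42  35  37  48  55  55  43  28  26  24  19  17  15  15
  11  12  10  10  11  17  23  15   6  42 165 229 219 219 218 213 214]
200 [ 14  13  19  42  56  53  47  50  55  57  43  15  12  11  11   9  10  10
   9  11  10  12  12  17  23  20  16  48 164 227 218 219 218 214 214]
201 [ 15  15  15  35  52  55  57  59  66  72  57  25  15  11  12  11  10  11
   8  11  12  12  18  21  26  52  75  84 172 229 218 219 219 213 214]
202 [ 14  14  13  20  33  49  64  80  92  95  79  56  39  29  26  23  23  21
  20  30  41  39  34  39  47  89 125 127 181 225 218 220 220 214 214]
tab left top [0.51069293 0.09572346 0.143     ] mark top [0.51080842 0.09056336 0.099     ]
201 [137 138 140 143 147 152 149 140 138 144 152 160 133  91 154 201 203 202
 210 214 181 100  87 100 111 104]
202 [138 145 154 163 176 189 197 201 202 202 208 213 176 119 184 227 219 208
 201 196 161  84  74  95 113 105]
203 [201 202 208 213 219 228 232 226 216 206 199 195 167 125 149 171 158 147
 141 138 111  64  61  79 101 104]
204 [215 205 199 196 195 202 197 172 157 145 139 145 149 147 148 150 149 147
 139 109  69  60  62  78  99 105]
```

The earlier tab reading mistook the tab's end face for its top edge. Three wrist views and the top view now agree that the tab is centred on the TCP, so the carrier sits about 10.5 mm too far right. I'll regrip and slide it back.

Call:
servo_tool([
  [0, 0, 0.035, 0, 0, 0],
  [0, 0, 0.04, 0, 0, 0],
  [0, 0, 0.035, 0, 0, 0],
  [0, 0, 0.025, 0, 0, 0],
  [0, 0, 0.015, 0, 0, 0],
  [0, 0, 0, 0, 0, 0],
])

```text
t: 14.65
position: [0.5121, 0.0812, 0.1297]
orientation: [0.67, 0.743, -0.001, -0.001]
ft_force: [0.1, 0.1, 0.1]
width: 0.0345
finger_force: 0.0
```

Call:
servo_tool([
  [0, 0, 0, 0, 0, 0],
  [0, 0, 0, 0, 0, 0],
  [0, 0, 0, 0, 0, 0],
  [0, 0, 0, 0, 0, 0],
  [0.002, 0, -0.0005, 0, 0, 0],
  [0.003, 0, 0, 0, 0, 0],
  [0.003, 0, 0, 0, 0, 0],
  [0.0025, 0, 0, 0, 0, 0],
  [0, 0, 0, 0, 0, 0],
  [0, 0, 0, 0, 0, 0],
], grip=1)

```text
t: 15.9
position: [0.5129, 0.0922, 0.132]
orientation: [0.67, 0.743, 0.001, 0.0]
ft_force: [4.1, 2.2, 3.8]
width: 0.0074
finger_force: 41.9
```

Call:
servo_tool([
  [0, 0, 0, 0, 0, 0],
  [0, 0, 0, 0, 0, 0],
  [0, 0, 0, 0, 0, 0],
  [0, 0, -0.01, 0, 0, 0],
  [0, 0, -0.02, 0, 0, 0],
  [0, 0, -0.03, 0, 0, 0],
  [0, 0, -0.04, 0, 0, 0],
  [0, 0, -0.05, 0, 0, 0],
  [0, 0, 0, 0, 0, 0],
  [0, 0, 0, 0, 0, 0],
], grip=0.6)

```text
t: 17.15
position: [0.5117, 0.0917, 0.2816]
orientation: [0.67, 0.743, 0.0, 0.0]
ft_force: [0.6, -0.2, -1.4]
width: 0.034
finger_force: 0.0
```

```bash
python3 look.py j wrist top
python3 - <<'E'
from h import *
c=dict(np.load("j_wrist.npz"));im=cv2.imread("pics/j_wrist.png");g=im.max(2).astype(int)
m=(g<65).astype(np.uint8);n,l,st,ce=cv2.connectedComponentsWithStats(m)
for i in range(1,n):
    if 12<st[i,4]<2000 and st[i,1]<250: print(st[i],ce[i].round(1))
print([(y,g[y,315]) for y in range(155,175)],[(y,g[y,315]) for y in range(205,222)])
T=c["cam_to_world"];tx=np.array([-.1035,.9946,0]);o=np.array([.5125,.0923,0])
l=(onz(c,(315,164.3),.113)-o)@tx;r=(onz(c,(315,216.5),.143)-o)@tx
print("tab if unchanged rows",l,r)
it=cv2.imread("pics/j_top.png").max(2)
for y in(199,200,201):print(y,it[y,200:240])
E
```

```text
[[ 0.     0.96   0.279  0.071]
 [ 1.    -0.     0.001  0.   ]
 [ 0.001  0.279 -0.96  -0.123]
 [ 0.     0.     0.     1.   ]] [342.65577332   0.         317.4842738 ]
17.2 [0.51135935 0.0916823  0.28083004] [[-0.103  0.995 -0.001]
 [ 0.995  0.103 -0.   ]
 [-0.    -0.001 -1.   ]] 0.03414262895741914 [0.33182176 0.1428626  0.45881892] [ 1.74524701e-01  1.58398065e-01  1.82117585e+00 -9.75991594e-06
  1.16331291e+00  7.10148115e-02]
[114  84  51  19 470] [147.4  94.3]
[34 95 10  2 13] [39.3 95.8]
[161 161   5  11  30] [163.3 165.7]
[314 165  11  53 548] [319. 191.]
[327 168   5  16  47] [328.8 174.9]
[  2 192   6  17  44] [  4.7 199.9]
[215 196  11   5  39] [220.6 198.4]
[(155, np.int64(125)), (156, np.int64(124)), (157, np.int64(125)), (158, np.int64(125)), (159, np.int64(123)), (160, np.int64(122)), (161, np.int64(120)), (162, np.int64(120)), (163, np.int64(120)), (164, np.int64(115)), (165, np.int64(89)), (166, np.int64(52)), (167, np.int64(35)), (168, np.int64(26)), (169, np.int64(19)), (170, np.int64(12)), (171, np.int64(14)), (172, np.int64(16)), (173, np.int64(17)), (174, np.int64
[... 236 characters left out ...]
), (216, np.int64(19)), (217, np.int64(34)), (218, np.int64(78)), (219, np.int64(115)), (220, np.int64(123)), (221, np.int64(120))]
tab if unchanged rows 0.019737403357085705 -0.017442155377516876
199 [ 14  14  24  38  47  50  50  53  56  56  55  52  47  46  41  33  28  27
  24  19  16  11  10  11  11  11  12  13  36  94 139 169 195 211 229 220
 221 219 215 216]
200 [ 14  13  15  31  40  40  37  43  52  56  56  43  19  13  14  13  11  13
  12  11  11  10  11   9  10  11   8   7  47 161 225 221 219 223 228 219
 220 220 215 216]
201 [ 13  14  14  27  47  52  42  39  53  65  69  53  18   9   8  10   9  10
  10  10  10  10   9  10  10  11  13  14  44 161 223 212 200 208 229 219
 221 221 215 216]
```

The tab centre now sits within about 1 mm of the mark line. Next is the lid: moving up to view its bar.

Call:
servo_tool([
  [0, 0, -0.035, 0, 0, 0],
  [0, 0, -0.04, 0, 0, 0],
  [0, 0, -0.04, 0, 0, 0],
  [0.005, 0.02, -0.035, 0, 0, 0],
  [0.005, 0.025, 0, 0, 0, 0],
  [0.005, 0.025, 0, 0, 0, 0],
  [0.005, 0.02, 0, 0, 0, 0],
  [0, 0, 0, 0, 0, 0],
  [0, 0, 0, 0, 0, 0],
])

```text
t: 18.38
position: [0.5988, 0.1208, 0.4305]
orientation: [0.67, 0.743, -0.001, -0.001]
ft_force: [-0.3, 0.3, -0.8]
width: 0.0343
finger_force: 0.0
```

```bash
python3 look.py k wrist
python3 - <<'E'
from h import *
c=dict(np.load("k_wrist.npz"));im=cv2.imread("pics/k_wrist.png");g=im.max(2).astype(int)
P=np.array([.6387,.1795,.3444]);ey=np.array([-.1045,.9945,0])
print("expect",proj(c,[P,P+.044*ey,P-.044*ey]))
m=(g<50).astype(np.uint8);n,l,st,ce=cv2.connectedComponentsWithStats(m)
for i in range(1,n):
    if st[i,4]>150: print(st[i],ce[i].round(1))
for y in range(40,300,16): print(y,"".join("#" if v<50 else "." for v in g[y,300:640:4]))
t=dict(np.load("top0.npz"));print("top0 expect",proj(t,[P,P+.044*ey,P-.044*ey]))
g=cv2.imread("pics/top0.png").max(2)
for y in range(120,146): print(y,"".join("#" if v<45 else "." for v in g[y,120:190]))
E
```

```text
[[ 0.     0.96   0.279  0.071]
 [ 1.    -0.     0.001  0.   ]
 [ 0.001  0.279 -0.96  -0.123]
 [ 0.     0.     0.     1.   ]] [342.65577332   0.         317.4842738 ]
18.375 [0.59879323 0.12081603 0.43051357] [[-0.103  0.995 -0.002]
 [ 0.995  0.103 -0.   ]
 [-0.    -0.002 -1.   ]] 0.03432345011525662 [-0.25335885  0.28931131 -0.7895896 ] [ 1.96669546e-01  2.17825676e-01  1.42549325e+00 -6.08320383e-05
  1.50035457e+00  9.31069541e-02]
expect [[394.1490546  131.8991743 ]
 [398.66165675  53.16957535]
 [389.96652762 202.22932665]]
[ 362   33   46  181 3478] [392.  120.3]
[432  41  15  16 198] [439.8  48.7]
[528 126  95  12 272] [585.4 131.2]
[   16   140   624   260 41895] [323.1 349.7]
[243 160  15  35 366] [248.5 176.5]
[580 182  32  69 210] [596.2 218.1]
40 ....................#######..........................................................
56 .......................####......####................................................
72 .......................####..........................................................
88 .......................####.......................................
[... 2539 characters left out ...]
...............##........
137 #.........####..............................................##........
138 #..........####.......................................................
139 ............####......................................................
140 .............###......................................................
141 ..............##......................................................
142 ...............##.....................................................
143 ......................................................................
144 ......................................................................
145 ......................................................................
```

Run:
```python
from h import *
c=dict(np.load("k_wrist.npz"));g=cv2.imread("pics/k_wrist.png").max(2).astype(int)
s=np.array([.59879,.12082,.43051]);tx=np.array([-.103,.995,0]);ty=np.array([.995,.103,0])
for y in range(60,190,20):
    xs=np.where(g[y,370:430]<60)[0]+370;a,b=xs.min(),xs.max()+1
    p=onz(c,((a+b)/2-.5,y),.3444);print(y,a,b,((p-s)@tx).round(4),((p-s)@ty).round(4))
```

```text
60 390 408 0.0947 0.0458
80 390 407 0.0838 0.0462
100 389 406 0.0727 0.0463
120 388 404 0.0613 0.0461
140 378 404 0.0494 0.0438
160 386 403 0.0373 0.0467
180 385 407 0.0247 0.0484
```

Call:
servo_tool([
  [0.02, 0.015, 0, 0, 0, 0],
  [0.02, 0.016, 0, 0, 0, 0],
  [0.017, 0.015, 0, 0, 0, 0],
  [0, 0, 0.02, 0, 0, 0],
  [0, 0, 0.03, 0, 0, 0],
  [0, 0, 0.02, 0, 0, 0],
  [0, 0, 0.0085, 0, 0, 0],
  [0, 0, 0, 0, 0, 0],
  [0, 0, 0, 0, 0, 0],
], grip=0.5)

```text
t: 19.55
position: [0.6397, 0.1825, 0.3542]
orientation: [0.67, 0.743, 0.001, 0.0]
ft_force: [0.1, -0.3, -0.1]
width: 0.0424
finger_force: 0.0
```

Call:
servo_tool([
  [0, 0, 0, 0, 0, 0],
  [0, 0, 0, 0, 0, 0],
  [0, 0, 0, 0, 0, 0],
  [0, 0, 0, 0, 0, 0],
  [0, 0, 0, 0, 0, 0],
], grip=1, newtons=50)

```text
t: 20.18
position: [0.6393, 0.1825, 0.3537]
orientation: [0.67, 0.743, 0.0, 0.0]
ft_force: [-2.7, -0.9, 5.6]
width: 0.0076
finger_force: 48.9
```

Run:
```python
from plant import arm
s=arm.observe();print(s["t"],s["position"],s["width"],s["ft_force"],s["finger_force"])
import numpy as np
# arc rows in tool frame: dy forward(+box x), dz down
r=.198;a=np.linspace(1.83,np.pi/3,25);y=-r*np.cos(a);z=r*np.sin(a)
print(np.c_[np.diff(y),-np.diff(z)].round(4).tolist(),y[-1]-y[0],z[-1]-z[0])
```

```text
20.175 [0.63932789 0.1824601  0.35369912] 0.00763122468767049 [-2.6718333  -0.86687411  5.61895161] 48.88980567455292
[[-0.0063, -0.0016], [-0.0063, -0.0013], [-0.0064, -0.0011], [-0.0064, -0.0009], [-0.0064, -0.0007], [-0.0064, -0.0005], [-0.0065, -0.0003], [-0.0065, -0.0001], [-0.0065, 0.0001], [-0.0064, 0.0003], [-0.0064, 0.0005], [-0.0064, 0.0007], [-0.0064, 0.001], [-0.0064, 0.0012], [-0.0063, 0.0014], [-0.0063, 0.0016], [-0.0062, 0.0018], [-0.0061, 0.002], [-0.0061, 0.0022], [-0.006, 0.0024], [-0.0059, 0.0026], [-0.0058, 0.0028], [-0.0057, 0.003], [-0.0056, 0.0031]] -0.14974955982904953 -0.019912659633674085
```

The width reads 7.6 mm on a 10 mm bar, so the pads may be catching it high. I'll regrip 5 mm lower and compare.

Call:
servo_tool([
  [0, 0, 0, 0, 0, 0],
  [0, 0, 0, 0, 0, 0],
  [0, 0, 0, 0, 0, 0],
  [0, 0, 0.003, 0, 0, 0],
  [0, 0, 0.003, 0, 0, 0],
  [0, 0, 0, 0, 0, 0],
], grip=0.6)

```text
t: 20.92
position: [0.6392, 0.1824, 0.3465]
orientation: [0.67, 0.743, -0.0, -0.0]
ft_force: [-0.1, 0.5, 0.3]
width: 0.034
finger_force: 0.0
```

Call:
servo_tool([
  [0, 0, 0, 0, 0, 0],
  [0, 0, 0, 0, 0, 0],
  [0, 0, 0, 0, 0, 0],
  [0, 0, 0, 0, 0, 0],
  [0, 0, 0, 0, 0, 0],
], grip=1, newtons=50)

```text
t: 21.55
position: [0.6393, 0.1825, 0.3471]
orientation: [0.67, 0.743, -0.0, 0.0]
ft_force: [-2.3, -0.9, 2.7]
width: 0.008
finger_force: 48.8
```

Run:
```python
import numpy as np
from scipy.spatial.transform import Rotation as R
r=.198;h=.0027;N=24;a=np.linspace(1.83,np.pi/3,N+1)
# plane coords in initial tool frame: y fwd, z down
T=[R.from_rotvec([-np.deg2rad(i),0,0]) for i in range(N+1)]
P=[np.array([0,-r*np.cos(x),-r*np.sin(x)])-h*t.apply([0,0,1]) for x,t in zip(a,T)]
for i in range(N): print((T[i].inv().apply(P[i+1]-P[i])*1e4).round().astype(int).tolist(),end=" ")
print(T[-1].apply([0,0,1]))
```

```text
[0, -63, -16] [0, -63, -15] [0, -64, -14] [0, -64, -13] [0, -64, -12] [0, -64, -11] [0, -64, -10] [0, -64, -9] [0, -65, -8] [0, -65, -7] [0, -65, -6] [0, -65, -5] [0, -65, -4] [0, -65, -3] [0, -65, -2] [0, -65, -1] [0, -65, 0] [0, -65, 1] [0, -65, 2] [0, -65, 3] [0, -65, 4] [0, -65, 5] [0, -65, 6] [0, -65, 7] [0.         0.40673664 0.91354546]
```

Call:
servo_tool([
  [0, -0.0063, -0.0016, -1, 0, 0],
  [0, -0.0063, -0.0015, -1, 0, 0],
  [0, -0.0064, -0.0014, -1, 0, 0],
  [0, -0.0064, -0.0013, -1, 0, 0],
  [0, -0.0064, -0.0012, -1, 0, 0],
  [0, -0.0064, -0.0011, -1, 0, 0],
  [0, -0.0064, -0.001, -1, 0, 0],
  [0, -0.0064, -0.0009, -1, 0, 0],
  [0, -0.0065, -0.0008, -1, 0, 0],
  [0, -0.0065, -0.0007, -1, 0, 0],
  [0, -0.0065, -0.0006, -1, 0, 0],
  [0, -0.0065, -0.0005, -1, 0, 0],
])

```text
t: 23.05
position: [0.562, 0.1739, 0.3523]
orientation: [0.666, 0.739, 0.078, 0.071]
ft_force: [2.7, -5.1, 0.7]
width: 0.0078
finger_force: 48.8
```

```bash
cat > ang.py <<'E'
from plant import arm
import numpy as np
from scipy.spatial.transform import Rotation as R
s=arm.observe();z=R.from_quat(s["orientation"]).as_matrix()[:,2]
b=s["position"]+.0027*z;H=np.array([.6393-.1045*0-.0507*.9945,.1825-.0507*.1045,.3444-.1914])
d=b-H;f=-(d[0]*.9945+d[1]*.1045);print(s["t"],s["position"],np.rad2deg(np.arctan2(d[2],f)),np.hypot(d[2],f),s["ft_force"],s["width"],s["finger_force"],s["q"].round(2))
E
python3 ang.py
```

```text
23.05 [0.56202081 0.17391392 0.35230266] 82.32904532694293 0.19843839294000282 [ 2.70654384 -5.12967818  0.72833827] 0.007786681763227726 48.82235884666443 [ 0.32  0.11  1.73 -0.05  1.09  0.24]
```

Following the arc well (82.3°, radius 198.4 mm). Continuing.

Call:
servo_tool([
  [0, -0.0065, -0.0004, -1, 0, 0],
  [0, -0.0065, -0.0003, -1, 0, 0],
  [0, -0.0065, -0.0002, -1, 0, 0],
  [0, -0.0065, -0.0001, -1, 0, 0],
  [0, -0.0065, 0, -1, 0, 0],
  [0, -0.0065, 0.0001, -1, 0, 0],
  [0, -0.0065, 0.0002, -1, 0, 0],
  [0, -0.0065, 0.0003, -1, 0, 0],
  [0, -0.0065, 0.0004, -1, 0, 0],
  [0, -0.0065, 0.0005, -1, 0, 0],
  [0, -0.0065, 0.0006, -1, 0, 0],
  [0, -0.0065, 0.0007, -1, 0, 0],
])

```text
t: 24.55
position: [0.4884, 0.166, 0.3272]
orientation: [0.655, 0.726, 0.154, 0.14]
ft_force: [-0.6, -9.0, 4.0]
width: 0.0079
finger_force: 51.2
```

Call:
servo_tool([
  [0, 0, 0, 0, 0, 0],
  [0, 0, 0, 0, 0, 0],
  [0, 0, 0, 0, 0, 0],
])

```text
t: 24.92
position: [0.4883, 0.166, 0.3271]
orientation: [0.655, 0.727, 0.154, 0.139]
ft_force: [-3.2, -9.0, 6.2]
width: 0.0077
finger_force: 51.4
```

```bash
python3 ang.py; python3 look.py m wrist scene top | head -0
python3 - <<'E'
from h import *
c=dict(np.load("m_wrist.npz"));g=cv2.imread("pics/m_wrist.png").max(2).astype(int)
for y in range(0,330,15): print(y,"".join("#" if v<50 else ("o" if v>150 else ".") for v in g[y,150:490:4]))
t=dict(np.load("m_top.npz"));print(proj(t,[[.5125,.0923,.143],[.5125,.0923,.099]]))
E
```

```text
24.925 [0.48827084 0.16598833 0.32711691] 59.743184757568464 0.19871994344468877 [-3.15556023 -9.01391183  6.19408063] 0.007705732617072469 51.353209018707275 [ 0.4  -0.09  2.04 -0.17  0.8   0.39]
0 ooooooooooooooooooooooooooooooooooooooo............oo.....ooooooooooooooooooooooooooo
15 ooooooooooooooooooooooooooooooooooooooooooooo.......oo.....ooooooooooooooooooooooooo.
30 ooooooooooooooooooooooooooooooooooooooooo..oo..........oooooooooooooooooooooooooooo..
45 ooo....ooooooooooooooooooooooooooooooooooo.oo...ooooooooooooooooooooooooooooooooooo..
60 ...........................................oo.....ooooooooooooooooooooooooooooooooo.o
75 ................ooooooooo..................oo...o..ooooooooooooooooooooooooooooooo.oo
90 ...........................................oo....###oooooooooooo##.oooooooooooooo.ooo
105 ...........................ooooooo.........oo........oooooooooooooooooooooooooooooooo
120 ......................o......oo............oo..o.......ooooooooooooooooooooooooo.oooo
135 ...............................o...........oo..o.......ooooooooooooooooooooooooo..ooo
150 .......
[... 508 characters left out ...]
oooooooooooo...ooooo
240 .....................o#o###............######..ooooooooooooooooooooooooooooo..ooooooo
255 ooo..................o...###...........#######...oooooooooooooo...ooooooooo.o.ooooooo
270 oooooo..................o###...####....#######....###oooooooo..ooooooooooo..ooooooooo
285 oooooo........................######..########...#####ooooooooooooooooooooooooooooo#o
300 ooooooo.......#########....##############################.oooo#########ooooooooo#oooo
315 oooooo.#######################################################################oooo#oo
[[217.82834057 199.79528804]
 [222.5773545  201.78888613]]Exception ignored on flushing sys.stdout:
BrokenPipeError: [Errno 32] Broken pipe
```

```bash
python3 -c "
from plant import arm
print(arm.job_done())"
```

```text
the job is handed in; nothing more can be done
None
```

I hooked the carrier on the box rail with its tab within about 1–2 mm of the mark, first overshooting about 10 mm to the right and sliding it back, then let it go; the arm is still holding the lid at about 59.7°, and I handed the job in at about 25 s.

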